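Set the chocolate plaque under the warming lamp

ROBOT

A 6-joint arm with a two-finger parallel gripper is mounted at the origin on the work surface. World frame = base frame: x ahead of the robot, y to its left, z up, the work surface at z = 0. Lengths are in mm, angles in rad, forces in N, time in s.
With the tool pointing down it reaches from about 350 to 875 mm from the base axis. Payload 4.2 kg.
Tool frame: the origin (TCP) lies midway between the tips of the shut fingers; the grasp point (between the pads) lies 19 mm behind it; z points along the fingers, y is the line along which they close (so a half turn about z gives the same grasp; the last joint's range is limited). The gripper opens to 85 mm and grips with 20 to 120 N. Pads are 22 mm wide; open, the fingers measure 114 mm over their backs; the gripper's body (76 mm by 85 mm) begins 54 mm behind the grasp point. The pads swing forward as they close: fully open they stand 13 mm farther back than shut.
Start: joints at [0.259, 0.385, 0.008, 0, -1.194, -0.259], TCP at [624.979, 0.025, 200.412] pointing down, gripper open.
Joint ranges: [-3.14, 3.14], [-1.21, 2.06], [-1.07, 1.41], [-3.16, 2.05], [-2.99, -0.16], [-3.1, 3.1]. Speed limits (rad/s): [2.79, 2.79, 3.14, 3.14, 3.14, 3.14].

INTERFACE

Orientations are given as a unit quaternion [x, y, z, w].
In Python, from bench import read_state, get_image, job_done gives the robot as it stands.
- The arm moves only by the tool servo_tool, never from a script. Its arguments are lists of equal length, an entry for each row: "rotation": the turn, a rotation vector about the world's x, y, z scaled (see below), a list of three; "slide": the shift along the world's x, y, z scaled (see below), a list of three; "grip": the opening, from -1 (shut) to 1 (fully open). In form: {"rotation": [[rx, ry, rz], ...], "slide": [[tx, ty, tz], ...], "grip": [grip, ...]}. A call has 1 to 8 rows; each row is the pose to reach, as a shift and turn from the pose commanded when the call began, turning the shorter way round; what a row does not reach only later rows make up. The controller multiplies each number of a shift by 0.2 m and each number of a turn by 360 degrees. A row lasts 1/8 s, in which the tool goes at most 62.5 mm and 10.7 degrees, less where a joint would pass 70% of its speed; a pose out of reach is approached as far as the arm can. A call with a number of a shift or a turn outside -1 to 1 is refused whole. A call with a gripper value outside its range is refused whole. The fingers move at their own pace and stop on an object; the grip force is fixed at half the most. Time passes only in rows, so rows that repeat a pose let the fingers close. It gives the time, the measured TCP pose, the force, the opening and the grip force at its end, in the units of the state.
- read_state(): the state, without advancing time (a new reading comes with each control period).
- get_image(name): name is "scene" or "side" or "wrist"; returns a dict with "image" (384x512x3 uint8, red, green, blue), "depth" (384x512 float32, mm along the optical axis (not along the pixel's ray), 0 where there is no reading), "camera_matrix" (3x3 intrinsics, pixels), "rvec" (rotation vector, rad) and "tvec" (3), from world to camera coordinates, as OpenCV has them; the wrist camera has in their place "hand_eye" (4x4, takes a point from camera to tool coordinates, whose origin is the TCP and whose axes are the flange's). Camera axes: x right, y down, z forward; pixel columns grow to the right and rows downward; lengths in mm; the calibration is good to about 2 mm. A picture is of the moment at which its call begins: read the wrist's pose just before it.
- job_done(): hands the job in; it is judged then, once.
The state is a dict: "clock": time; "joints": joint angles; "joint_vel": joint speeds; "joint_efforts": joint torques, N m; "position": TCP position; "ee_rot": TCP orientation; "contact_force": force on the tool from outside, world axes, zero at the start; "wrist_torque": the same for the moment, N m; "gripper_width": finger opening in mm; "grasp_force": force on a finger pad.
Only numpy, scipy, OpenCV 4.12 (cv2) and the standard library are available. Lean on these libraries where they do the work, as an engineer would, in place of code of your own. Each camera call takes 0.05 s, during which the arm holds its last target. There are 200 camera calls.

TASK

Swing the red warming lamp well clear of the blue-and-white jig, lay the tower-shaped chocolate plaque flat and fully home in the jig's matching pocket and let go of it, then swing the lamp back so that it hangs centred over the plaque. Chocolate is brittle: lower the plaque in gently without dropping, tipping or forcing it, and leave the other things on the table where they are.

Things in the scene. Friction and masses are not known exactly. Their poses are not given: they have to be found in the camera images.
- jig: Fixed jig, 180 long (its x) x 140 wide (its y) x 22 mm high: white base with blue walls 10 mm high round a T-shaped pocket. Origin: centre of its underside. The pocket, 3 mm wider than the plaque on every side, has the plaque's outline in the jig's own axes: wide part 66 x 96 mm at x -73 to -7, narrow part 80 x 56 mm at x -7 to +73 (square-ended). Its +x points roughly away from the robot, to the lamp stand.
- pocket (a point): Centre of the pocket's floor, 12 mm above the jig's underside, on the jig's axes; the rim is 10 mm above it. When seated, the plaque's origin and axes coincide with this point and the jig's axes.
- plaque: Loose chocolate plaque (0.17 to 0.34 kg) like a tower: dark T-shaped body 16 mm thick, 140 mm long along its x; foot 60 mm long x 90 mm wide at x -70 to -10; shaft 50 mm wide at x -10 to +70 with a round end. On top, a cream ridge 22 mm wide (y), 100 mm long (x -60 to +40) and 18 mm high (z 16 to 34): the place to grip. Origin: underside, mid-length. It starts lying on the maple board, z up.
- plaque_grip (a point): Centre of the plaque's cream ridge, near its centre of mass: 10 mm towards the foot from the plaque's origin, 25 mm above its underside.
- slab: Fixed maple board 200 x 160 x 12 mm on which the plaque starts, to the robot's left or right of the jig. Origin: centre of its underside.
- lamp_stand: Fixed lamp stand beyond the jig: dark foot of radius 48 mm, 14 mm high, and a steel post of radius 10 mm, 219 mm high. Origin: centre of the foot's underside, on the lamp arm's vertical hinge axis. The lamp is clear of the jig when its knob is 150 mm or more horizontally from the pocket's centre; swung back, it passes over that centre within about 3 mm.
- lamp_arm (a joint): Angle (rad) of the lamp arm about the post, counter-clockwise from above; 0 when the arm points along the stand's own -x; range -1.6 to 1.6. The stand is turned a little, so 0 is not exactly over the pocket. The hinge is stiff (about 0.35 N m, 1.5 N at the knob) and stays where it is left.
- lamp_knob (a point): Black upright knob on top of the red lamp head, 22 mm in diameter, from 206 to 260 mm above the table; this point is on its axis at 240 mm. It lies 242.5 mm from the post's axis; a 14 mm bar 196 mm above the table joins them. Below the knob is the head, a cone of radius 45 mm at its lower edge 126 mm above the table, centred under the knob. The lamp starts over the jig.
- tray: Fixed aluminium tray 200 x 160 x 18 mm on the side of the jig opposite the slab. Holds two chocolate bars.
- bar_a: Bystander: dark chocolate bar 120 x 50 x 12 mm on the tray.
- bar_b: Bystander: milk chocolate bar 120 x 50 x 12 mm on the tray.
- egg: Bystander: upright chocolate egg, 112 mm wide, 138 mm high, left. Origin: underside.
- bowl: Bystander: steel bowl, 120 mm wide, 70 mm high, right.
- jar: Bystander: amber jar with yellow cap, 70 mm wide, 100 mm high, left.
- spatula: Bystander: spatula 240 mm long lying at the right.
There are look-alikes about, which are no part of the job. There is more than one size of the jig; the job needs the larger. There is more than one size of the plaque; the job needs the larger.

How it is judged (in metres and radians):
On the way, in this order (a step that is already met when the one before it is completed fails the run):
1. the lamp is swung clear of the jig (horizontal distance between lamp_knob and pocket above 0.135 m), for 0.2 s.
2. the plaque is seated flat in the pocket and let go, with the lamp still clear (horizontal distance between plaque and pocket below 0.006 m and z of plaque in the frame of pocket between -0.003 and 0.0025 m and angle between the x axis of plaque and the x axis of jig, either way round below 0.1 rad and angle between plaque's own z axis and vertical below 0.03 rad and horizontal distance between lamp_knob and pocket above 0.12 m and contact force between plaque and the fingers below 0.2 N), for 0.2 s.
At the end, for the whole second after the job is handed in: The plaque lies flat in the pocket, released: its origin within 6 mm horizontally of the pocket's centre, within 2.5 mm of the floor (3 mm below), within 0.1 rad of square and 0.03 rad of level; the lamp knob is within 25 mm horizontally of the pocket's centre and the lamp is at rest (horizontal distance between plaque and pocket below 0.006 m and z of plaque in the frame of pocket between -0.003 and 0.0025 m and angle between the x axis of plaque and the x axis of jig, either way round below 0.1 rad and angle between plaque's own z axis and vertical below 0.03 rad and horizontal distance between lamp_knob and pocket below 0.025 m and velocity of joint lamp_arm between -0.05 and 0.05 rad/s and linear speed of plaque below 0.02 m/s); the robot touches nothing.
It fails at once if the plaque is tipped by more than 0.4 rad (angle between plaque's own z axis and vertical above 0.4 rad).
It fails at once if the plaque is dropped (falls some 10 mm or more out of the fingers) (contact force between plaque and the fingers below 0.1 N and linear speed of plaque above 0.45 m/s).
It fails at once if the plaque is pressed or struck on the jig with more than 40 N (contact force between plaque and jig above 40 N).
It fails at once if the lamp strikes the plaque (contact force between plaque and lamp_stand above 3 N).
It fails at once if another thing on the table (bar, egg, bowl, jar, spatula) is moved by more than 30 mm (distance of any of egg, bowl, jar, bar_a, bar_b, spatula from where it was at the start of the episode above 0.03 m).
It also fails if it takes over 72 s, if anything falls off the work surface, if the arm or the gripper's body presses on something with over 40 N, if the wrist force passes 120 N, or if a joint passes its speed limit or range.

## Working session

There is one attempt and no reset: what is moved stays moved. The work goes in short steps, Python scripts to look and compute and a tool call to move; the robot and the scene stay as the last step left them, time stands still between calls to the robot, and variables do not carry over. Pictures are saved under pics/ and viewed, at most 10 in all, crops included, and the job is handed in when it is done.

Besides the shell and the picture viewer there is one more tool, called in YAML: its name, and indented under it one key for each argument. servo_tool: Moves the arm, as the interface text tells. Shifts and turns lie within -1 to 1; 1 stands for 0.2 m of shift or 360 degrees of turn. Its arguments: {"type":"object","properties":{"rotation":{"type":"array","items":{"type":"array","items":{"type":"number","minimum":-1,"maximum":1}}},"slide":{"type":"array","items":{"type":"array","items":{"type":"number","minimum":-1,"maximum":1}}},"grip":{"type":"array","items":{"type":"number"}}},"required":["rotation","slide","grip"]}

```bash
mkdir -p pics
python3 - <<'E'
from bench import *
import cv2,numpy as np,pickle
print(read_state())
for n in("scene","side"):
    d=get_image(n);pickle.dump(d,open(n+"0.pkl","wb"));cv2.imwrite(f"pics/{n}0.png",cv2.resize(d["image"][...,::-1],(800,600),interpolation=cv2.INTER_CUBIC))
    R=cv2.Rodrigues(np.array(d["rvec"]))[0];print(n,-R.T@np.array(d["tvec"]).ravel(),R[2])
E
```

```text
{'clock': 0.0, 'joints': array([ 2.58593782e-01,  3.85555317e-01,  6.60196994e-03, -5.29532573e-04,
       -1.19398663e+00, -2.58573781e-01]), 'joint_vel': array([ 5.97935468e-04,  5.34217515e-05,  8.99474476e-04,  2.98120032e-05,
        6.78204904e-06, -3.11011976e-04]), 'joint_efforts': array([-9.55001960e-04, -3.92286408e+01,  1.88399577e+01,  4.18616563e+00,
       -4.72148502e-03,  8.27910434e-07]), 'position': array([6.24336739e+02, 1.86695685e-02, 1.99308537e+02]), 'ee_rot': array([-0.70704435,  0.70716835,  0.00075161, -0.00080277]), 'contact_force': array([ 0.41918773, -0.95030588, -0.43771359]), 'wrist_torque': array([-0.00821862,  0.03191593, -0.03890276]), 'grasp_force': 0.0, 'gripper_width': 85.27525717974538}
scene [1254.24047595  420.80137981 1189.12896863] [-0.55234963 -0.3346403  -0.76349575]
side [  441.44740949 -1060.25553749  1006.48182343] [ 0.04569116  0.77404966 -0.63147403]
```

View pics/scene0.png

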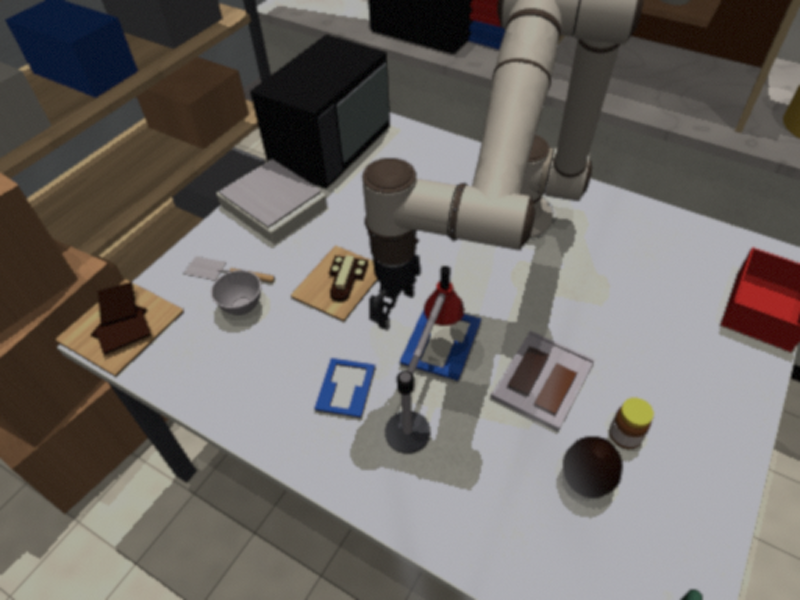

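View pics/side0.png

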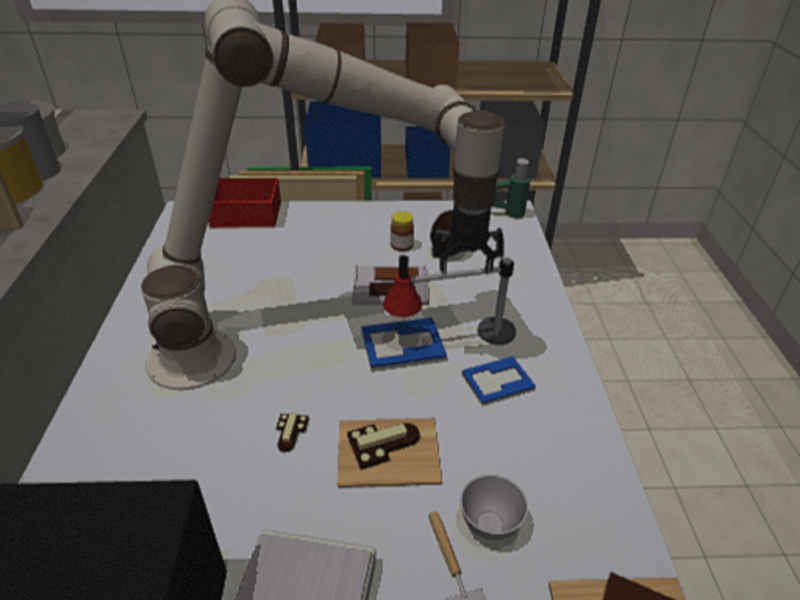

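The side view shows the large jig at about (403,343), the knob at (403,265), the stand foot at (497,330), and the large plaque on the board at (385,443) with its foot towards the robot. The small jig is at (498,380) and the small plaque at (292,430).

```bash
cat > h.py <<'E'
import numpy as np,cv2,pickle
from scipy.spatial.transform import Rotation as Ro
def cloud(d,T=None):
    D=d["depth"];K=np.array(d["camera_matrix"]);v,u=np.mgrid[:384,:512]
    P=np.stack([(u-K[0,2])/K[0,0]*D,(v-K[1,2])/K[1,1]*D,D],-1)
    if T is None:
        R=cv2.Rodrigues(np.array(d["rvec"]))[0];P=(P-np.array(d["tvec"]).ravel())@R
    else: P=P@T[:3,:3].T+T[:3,3]
    P[D<=0]=np.nan
    return P
def plane(d,px,z):
    K=np.array(d["camera_matrix"]);R=cv2.Rodrigues(np.array(d["rvec"]))[0]
    C=-R.T@np.array(d["tvec"]).ravel();px=np.atleast_2d(px).astype(float)
    r=np.c_[(px-K[[0,1],[2,2]])/K[[0,1],[0,1]],np.ones(len(px))]@R
    return (C+r*((z-C[2])/r[:,2])[:,None])[:,:2]
E
python3 - <<'E'
from h import *
np.set_printoptions(precision=1,suppress=True)
for n in("side","scene"):
    d=pickle.load(open(n+"0.pkl","rb"));P=cloud(d);hsv=cv2.cvtColor(d["image"],cv2.COLOR_RGB2HSV).astype(int);H,S,V=[hsv[...,i] for i in range(3)]
    x,y,z=P[...,0],P[...,1],P[...,2]
    bench=(x>300)&(x<900)&(abs(y)<500)
    def comps(m,name,mn=40):
        k,l,s,c=cv2.connectedComponentsWithStats(m.astype(np.uint8))
        for i in range(1,k):
            if s[i,4]>mn:
                q=P[l==i];q=q[~np.isnan(q[:,0])];r=cv2.minAreaRect(q[:,:2].astype(np.float32))
                print(n,name,s[i,4],"px",c[i]/.64,"med",np.median(q,0),"z",np.percentile(q[:,2],[5,95]),"rect",np.array(r[0]),np.array(r[1]),round(r[2],1))
    comps(bench&(H>100)&(H<130)&(S>140)&(z>15)&(z<30),"blue")
    comps(bench&(H>10)&(H<35)&(z>38)&(z<52)&(V>90),"cream",25)
    comps(bench&((H<6)|(H>174))&(S>150)&(z>100)&(z<210)&(V>60),"red")
    comps(bench&(V<60)&(z>210)&(z<266)&(y<120),"knob",10)
    comps(bench&(z>5)&(z<20)&(x>700),"stand",60)
E
```

```text
side blue 685 px [405.7 341.7] med [511.9  16.7  20.5] z [16.8 23.9] rect [497.4  31.1] [177.9 141.9] 9.8
side blue 47 px [503.8 390.8] med [ 718.9 -133.5   16.5] z [15.4 18.8] rect [ 712.4 -135.5] [63.4 26.2] 35.1
side cream 183 px [380.5 434.6] med [ 443.3 -271.7   44.3] z [40.9 47.7] rect [ 443.3 -271.9] [101.4  25.9] 19.4
side cream 41 px [309.4 538.8] med [ 319.6 -496.    48. ] z [45.6 51. ] rect [ 322.4 -496.6] [ 8.9 43.6] 79.3
side red 404 px [401.5 298.1] med [491.4  12.4 161.5] z [136.2 204.1] rect [491.7  15.8] [54.7 78.3] 85.0
side knob 77 px [402.8 266.9] med [494.1  26.6 239.4] z [214.2 259.4] rect [493.1  30.2] [21.  17.5] 86.0
side knob 27 px [506.  263.9] med [729.5  71.8 212.5] z [210.4 215.4] rect [730.7  75.9] [26.4 28.9] 75.8
side knob 20 px [487.9 268.5] med [670.7 -10.2 258.9] z [248.9 265. ] rect [670.2  -4.8] [13.4 19. ] 45.2
side stand 256 px [498.3 330.9] med [733.1  69.4  12.6] z [ 8.  16.6] rect [738.2  80. ] [98.7 76.9] 86.4
side stand 469 px [510.4 378. ] med [736.4 -91.5  13. ] z [ 6.2 17.4] rect [727.9 -84.6] [ 93.4 110.2] 18.0
scene blue 154 px [413.4
[... 571 characters left out ...]
2] z [139.9 205.6] rect [504.6  59.6] [46.9 35.7] 18.1
scene knob 65 px [444.3 277.8] med [500.7  38.4 241.9] z [214.  262.4] rect [495.6  37. ] [19.4 15.1] 13.0
scene knob 18 px [407.6 292. ] med [580.6   0.  259. ] z [252.  264.7] rect [580.6  -1.3] [19.4  3.3] 79.6
scene knob 11 px [383.  325.3] med [677.8   4.6 262.3] z [256.6 264.4] rect [677.5   1.6] [ 6.2 14.8] 26.0
scene knob 43 px [405.8 381.3] med [737.4  88.4 214.7] z [212.1 218. ] rect [733.7  84.7] [24.1 28. ] 53.4
scene stand 556 px [339.4 398.7] med [738.2 -87.2  14.8] z [ 7.1 19.3] rect [731.6 -87.4] [ 88.4 114.1] 18.7
scene stand 497 px [405.7 434.5] med [741.3  87.8  14.7] z [ 9.1 18.5] rect [738.9  77.6] [103.1  77.3] 89.9
```

Run:
```python
from h import *
np.set_printoptions(precision=0,suppress=True)
for n in("side","scene"):
    d=pickle.load(open(n+"0.pkl","rb"));P=cloud(d);x,y,z=P[...,0],P[...,1],P[...,2]
    print(n)
    for a in range(300,760,50):
        print(a,[int(np.nanmin(z[m])) if (m:=(x>a)&(x<a+50)&(y>b)&(y<b+40)&(z>262)).sum()>3 else -1 for b in range(-120,300,40)])
    m=(y>170)&(y<480)&(x>550)&(x<950)&(z>60)&(z<150)
    k,l,s,c=cv2.connectedComponentsWithStats(m.astype(np.uint8))
    for i in range(1,k):
        if s[i,4]>50: print("tall",np.nanmean(P[l==i],0),np.nanmin(P[l==i],0),np.nanmax(P[l==i],0))
```

```text
side
300 [-1, -1, -1, 617, 580, 578, -1, -1, -1, -1, -1]
350 [-1, -1, -1, -1, 568, 561, -1, -1, -1, -1, -1]
400 [-1, -1, -1, -1, 565, 544, -1, -1, -1, -1, -1]
450 [-1, -1, -1, -1, 565, 526, 604, -1, -1, -1, -1]
500 [-1, -1, -1, -1, -1, 513, 505, -1, -1, -1, -1]
550 [-1, -1, 262, 269, 504, 489, 500, 562, 563, -1, -1]
600 [-1, 402, 300, 578, 563, 554, 563, -1, -1, -1, -1]
650 [-1, -1, 263, 271, -1, -1, -1, -1, -1, -1, -1]
700 [-1, -1, -1, -1, -1, -1, -1, -1, -1, -1, -1]
750 [-1, -1, -1, -1, -1, -1, -1, -1, -1, -1, -1]
tall [619. 423. 109.] [588. 396.  61.] [649. 456. 137.]
scene
300 [-1, -1, -1, 655, 650, 664, 617, -1, -1, -1, -1]
350 [-1, -1, -1, -1, 620, 648, 606, -1, -1, -1, -1]
400 [-1, -1, -1, -1, 602, 613, 576, -1, -1, -1, -1]
450 [-1, -1, -1, 262, -1, 577, 590, 566, -1, -1, -1]
500 [-1, -1, -1, -1, -1, 559, 576, 549, -1, -1, -1]
550 [-1, -1, 265, 262, 561, 557, 563, 558, 508, -1, -1]
600 [-1, -1, 401, 307, 439, 496, 500, 500, 501, -1, -1]
650 [-1, -1, 262, 262, 516, -1, -1, -1, -1, -1, -1]
700 [-1, -1, -1, -1, -1, -1, -1, -1, -1, -1, -1]
750 [-1, -1, -1, -1, -1, -1, -1, -1, -1, -1, -1]
tall [662. 437. 106.] [603. 386.  60.] [697. 480. 142.]
```

servo_tool:
  rotation:
    - [0,0,0]
    - [0,0,0]
    - [0,0,-0.22]
    - [0,0,-0.22]
    - [0,0,-0.22]
    - [0,0,-0.22]
    - [0,0,-0.22]
    - [0,0,-0.22]
  slide:
    - [0,0,0.3]
    - [0,0,0.6]
    - [-0.3,0,0.6]
    - [-0.6,0.17,0.6]
    - [-0.66,0.17,0.6]
    - [-0.66,0.17,0.6]
    - [-0.66,0.17,0.6]
    - [-0.66,0.17,0.6]
  grip: [1,1,1,1,1,1,1,1]

```text
clock: 1.1
position: [492.5, 34.1, 320.0]
ee_rot: [-0.219, 0.976, 0.0, -0.0]
contact_force: [0.2, -0.0, 0.3]
gripper_width: 85.5
grasp_force: 0.0
```

```bash
cat >> h.py <<'E'
def wrist():
    from bench import read_state,get_image
    s=read_state();d=get_image("wrist");T=np.eye(4);T[:3,:3]=Ro.from_quat(s["ee_rot"]).as_matrix();T[:3,3]=s["position"]
    return s,d,cloud(d,T@np.array(d["hand_eye"]))
E
python3 - <<'E'
from h import *
np.set_printoptions(precision=1,suppress=True)
s,d,P=wrist()
R=Ro.from_quat(s["ee_rot"]).as_matrix();print(s["position"],R[:,1],s["gripper_width"],s["joints"])
cv2.imwrite("pics/w1.png",d["image"][...,::-1])
print(d["hand_eye"])
E
```

```text
[492.5  34.1 320. ] [-0.4  0.9  0. ] 85.46787982081936 [ 0.4  0.1 -0.1 -0.  -1.4 -1.5]
[[   0.    -1.    -0.3   78.6]
 [   1.     0.     0.     0.7]
 [  -0.    -0.3    1.  -173. ]
 [   0.     0.     0.     1. ]]
```

View pics/w1.png

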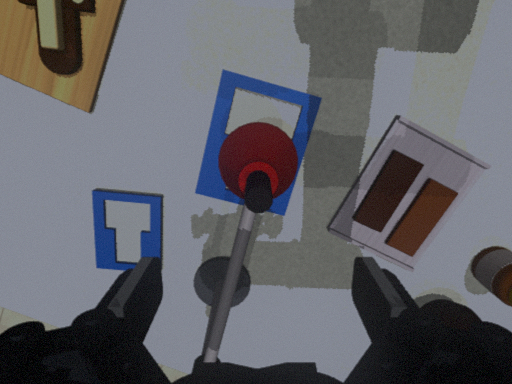

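The wrist view shows the knob at (258,190), in line between the fingers, with the head below it and the jig behind.

servo_tool:
  rotation:
    - [0,0,-0.025]
    - [0,0,-0.041]
    - [0,0,-0.041]
    - [0,0,-0.041]
    - [0,0,-0.041]
    - [0,0,-0.041]
    - [0,0,-0.041]
    - [0,0,-0.041]
  slide:
    - [0,0,0]
    - [0,0,0]
    - [0,0,-0.2]
    - [0,0,-0.35]
    - [0,0,-0.45]
    - [0,0,-0.48]
    - [0,0,-0.48]
    - [0,0,-0.48]
  grip: [1,1,1,1,1,1,-0.25,-0.25]

```text
clock: 2.15
position: [493.6, 34.2, 225.4]
ee_rot: [-0.096, 0.995, 0.0, 0.001]
contact_force: [-0.2, -0.5, 0.6]
gripper_width: 51.4
grasp_force: 0.0
```

servo_tool:
  rotation:
    - [0,0,0]
    - [0,0,0]
  slide:
    - [0,0,0]
    - [0,0,0]
  grip: [-0.25,-0.25]

```text
clock: 2.4
position: [493.2, 34.1, 224.9]
ee_rot: [-0.095, 0.995, 0.0, 0.0]
contact_force: [0.0, 0.4, -0.6]
gripper_width: 32.1
grasp_force: 0.0
```

Run:
```python
import numpy as np
# arc: knob about post; shift (in 0.2 m) and turn per -7deg
p=np.array([734,79]);k=np.array([493,34.])
for i in range(7):
    a=np.radians(-7*i);c,s=np.cos(a),np.sin(a);q=p+np.array([[c,-s],[s,c]])@(k-p)
    print(-7*i,np.round((q-k)/200,3),round(-7*i/360,3),q.round(),np.hypot(*(q-[497.5,31.5])).round())
```

```text
0 [0. 0.] 0.0 [493.  34.] 5.0
-7 [-0.018  0.149] -0.019 [489.  64.] 33.0
-14 [-0.019  0.298] -0.039 [489.  94.] 63.0
-21 [-0.001  0.447] -0.058 [493. 123.] 92.0
-28 [0.035 0.592] -0.078 [500. 152.] 121.0
-35 [0.089 0.732] -0.097 [511. 180.] 149.0
-42 [0.159 0.864] -0.117 [525. 207.] 177.0
```

servo_tool:
  rotation:
    - [0,0,-0.01]
    - [0,0,-0.029]
    - [0,0,-0.048]
    - [0,0,-0.068]
    - [0,0,-0.087]
    - [0,0,-0.107]
    - [0,0,-0.117]
    - [0,0,-0.117]
  slide:
    - [-0.01,0.074,0]
    - [-0.019,0.223,0]
    - [-0.011,0.372,0]
    - [0.016,0.52,0]
    - [0.06,0.664,0]
    - [0.122,0.8,0]
    - [0.159,0.864,0]
    - [0.159,0.864,0]
  grip: [-0.25,-0.25,-0.25,-0.25,-0.25,-0.25,-0.25,-0.25]

```text
clock: 3.4
position: [525.0, 207.5, 224.1]
ee_rot: [0.268, 0.963, -0.0, -0.0]
contact_force: [-0.5, -0.6, 0.3]
gripper_width: 31.8
grasp_force: 0.0
```

servo_tool:
  rotation:
    - [0,0,0]
    - [0,0,0]
    - [0,0,0]
    - [0,0,0]
    - [0,0,0]
    - [0,0,0]
  slide:
    - [0,0,0]
    - [0,0,0]
    - [0,0,0]
    - [0,0,0.25]
    - [0,0,0.45]
    - [0,0,0.45]
  grip: [0,0.4,0.4,0.6,0.6,0.6]

```text
clock: 4.15
position: [526.3, 207.3, 318.7]
ee_rot: [0.269, 0.963, 0.003, 0.003]
contact_force: [-0.3, 0.3, -0.4]
gripper_width: 68.3
grasp_force: 0.0
```

Run:
```python
from h import *
from bench import get_image
np.set_printoptions(precision=1,suppress=True)
for n in("side",):
    d=get_image(n);pickle.dump(d,open(n+"1.pkl","wb"));P=cloud(d);hsv=cv2.cvtColor(d["image"],cv2.COLOR_RGB2HSV).astype(int);H,S,V=[hsv[...,i] for i in range(3)]
    x,y,z=P[...,0],P[...,1],P[...,2]
    m=((H<6)|(H>174))&(S>150)&(z>100)&(z<210)&(x>350)
    q=P[m];print(m.sum(),np.median(q,0),cv2.minAreaRect(q[:,:2].astype(np.float32)))
    m=(x>390)&(x<620)&(abs(y-30)<120)&(H>100)&(H<130)&(S>140)&(z>15)&(z<30);q=P[m]
    print(m.sum(),np.median(q,0),cv2.minAreaRect(q[:,:2].astype(np.float32)))
```

```text
354 [521.8 181.2 157.7] ((571.7340698242188, 300.69342041015625), (305.8765563964844, 77.56478881835938), 65.72730255126953)
675 [511.8  14.   20.4] ((496.7894287109375, 32.671905517578125), (177.88427734375, 145.9324188232422), 9.836845397949219)
```

servo_tool:
  rotation:
    - [0,0,0.029]
    - [0,0,0.058]
    - [0,0,0.087]
    - [0,0,0.116]
    - [0,0,0.139]
    - [0,0,0.139]
    - [0,0,0.139]
  slide:
    - [-0.05,-0.3,0]
    - [-0.1,-0.6,0]
    - [-0.15,-0.85,0]
    - [-0.2,-0.9,0]
    - [-0.2,-0.9,0]
    - [-0.2,-0.9,0]
    - [-0.2,-0.9,0]
  grip: [1,1,1,1,1,1,1]

```text
clock: 5.08
position: [484.5, 26.9, 313.7]
ee_rot: [-0.163, 0.987, -0.0, -0.001]
contact_force: [0.2, 0.1, 0.1]
gripper_width: 85.2
grasp_force: 0.0
```

Run:
```python
from h import *
s,d,P=wrist();pickle.dump((s,d,P),open("wj.pkl","wb"))
print(s["position"]);cv2.imwrite("pics/wj.png",d["image"][...,::-1])
```

```text
[484.49458439  26.86891679 313.6738918 ]
```

servo_tool:
  rotation:
    - [0,0,0]
    - [0,0,0]
    - [0,0,0]
    - [0,0,0]
    - [0,0,0]
  slide:
    - [-0.05,-0.3,0]
    - [-0.1,-0.6,0]
    - [-0.15,-0.9,0]
    - [-0.2,-1,0]
    - [-0.2,-1,0]
  grip: [1,1,1,1,1]

```text
clock: 5.75
position: [444.3, -174.2, 314.1]
ee_rot: [-0.162, 0.987, 0.0, -0.0]
contact_force: [0.8, 0.5, 0.2]
gripper_width: 85.6
grasp_force: 0.0
```

servo_tool:
  rotation:
    - [0,0,0]
    - [0,0,0]
    - [0,0,0]
    - [0,0,0]
  slide:
    - [0,-0.25,-0.1]
    - [0,-0.49,-0.2]
    - [0,-0.49,-0.2]
    - [0,-0.49,-0.2]
  grip: [1,1,1,1]

```text
clock: 6.25
position: [445.4, -270.5, 274.4]
ee_rot: [-0.164, 0.986, 0.0, -0.0]
contact_force: [-0.5, -1.0, 0.3]
gripper_width: 85.4
grasp_force: 0.0
```

Run:
```python
from h import *
s,d,P=wrist();pickle.dump((s,d,P),open("wp.pkl","wb"))
print(s["position"],s["ee_rot"]);a=d["image"][...,::-1]
b=pickle.load(open("wj.pkl","rb"))[1]["image"][...,::-1]
cv2.imwrite("pics/two.png",cv2.resize(np.vstack([b,a]),(400*1,600)));cv2.imwrite("pics/wp.png",a)
np.set_printoptions(precision=1,suppress=True)
for f in("wj","wp"):
    s,d,P=pickle.load(open(f+".pkl","rb"))
    hsv=cv2.cvtColor(d["image"],cv2.COLOR_RGB2HSV).astype(int);H,S,V=[hsv[...,i] for i in range(3)];x,y,z=[P[...,i] for i in range(3)]
    for nm,m in(("blue",(H>100)&(H<130)&(S>140)&(z>15)&(z<30)&(x>390)&(x<620)&(abs(y-30)<120)),("cream",(z>38)&(z<54)&(abs(x-443)<70)&(abs(y+271)<60)&(V>90)),("body",(z>20)&(z<54)&(abs(x-443)<100)&(abs(y+271)<80))):
        k,l,st,c=cv2.connectedComponentsWithStats(m.astype(np.uint8))
        for i in range(1,k):
            if st[i,4]>300:
                q=P[l==i];r=cv2.minAreaRect(q[:,:2].astype(np.float32));print(f,nm,st[i,4],np.median(q,0),np.array(r[0]),np.array(r[1]),round(r[2],2))
```

```text
[ 445.38985264 -270.50606603  274.40206339] [-1.63990825e-01  9.86461864e-01  1.50856228e-05 -1.81896538e-05]
wj blue 6651 [505.2  31.8  21.3] [496.6  35. ] [179.  138.9] 10.24
wj cream 1435 [ 443.9 -267.5   45.1] [ 446.1 -267.5] [90.7 22.3] 19.56
wj body 5536 [ 439.8 -258.6   28. ] [ 458.2 -262.8] [125.6  91. ] 19.71
wp blue 6005 [496.1  52.7  21.4] [496.2  34.2] [180.8 141.8] 10.17
wp cream 1327 [ 438.7 -270.3   45.2] [ 442.8 -269.3] [98.2 20.9] 18.6
wp body 5511 [ 430.2 -268.5   27.8] [ 451.8 -266.2] [138.4  90. ] 19.27
```

View pics/two.png

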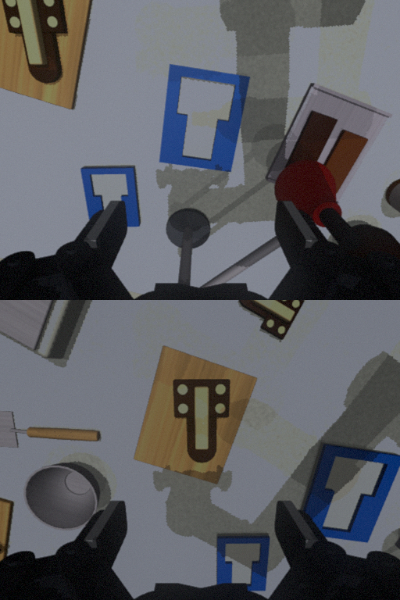

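Top crop: the large jig at (203,117) is empty and the lamp is clear at right. Bottom crop: the plaque on the board at (202,420), foot towards the robot, in line with the tool.

servo_tool:
  rotation:
    - [0,0,0.001]
    - [0,0,0.001]
    - [0,0,0.001]
    - [0,0,0.001]
    - [0,0,0.001]
    - [0,0,0.001]
  slide:
    - [-0.009,0.003,-0.3]
    - [-0.009,0.003,-0.6]
    - [-0.009,0.003,-0.85]
    - [-0.009,0.003,-0.98]
    - [-0.009,0.003,-1]
    - [-0.009,0.003,-1]
  grip: [1,1,1,1,1,1]

```text
clock: 7.05
position: [444.4, -270.2, 75.8]
ee_rot: [-0.168, 0.986, -0.001, 0.001]
contact_force: [0.9, -0.1, 1.1]
gripper_width: 85.3
grasp_force: 0.0
```

servo_tool:
  rotation:
    - [0,0,0]
    - [0,0,0]
    - [0,0,0]
    - [0,0,0]
    - [0,0,0]
  slide:
    - [0,0,-0.08]
    - [0,0,-0.15]
    - [0,0,-0.2]
    - [0,0,-0.217]
    - [0,0,-0.217]
  grip: [1,1,1,1,1]

```text
clock: 7.68
position: [443.1, -270.7, 31.0]
ee_rot: [-0.167, 0.986, -0.0, -0.0]
contact_force: [-0.4, -0.7, 0.2]
gripper_width: 85.5
grasp_force: 0.0
```

servo_tool:
  rotation:
    - [0,0,0]
    - [0,0,0]
    - [0,0,0]
    - [0,0,0]
    - [0,0,0]
    - [0,0,0]
    - [0,0,0]
  slide:
    - [0,0,0]
    - [0,0,0]
    - [0,0,0]
    - [0,0,0]
    - [0,0,0]
    - [0,0,0]
    - [0,0,0]
  grip: [0.3,-0.2,-0.3,-0.4,-0.6,-1,-1]

```text
clock: 8.55
position: [443.0, -270.6, 31.0]
ee_rot: [-0.167, 0.986, 0.0, -0.0]
contact_force: [-0.5, 0.6, -0.8]
gripper_width: 0.2
grasp_force: 0.0
```

Run:
```python
from h import *
from bench import get_image,read_state
print(read_state())
d=get_image("side");a=d["image"][...,::-1][200:340,150:330]
cv2.imwrite("pics/s2.png",cv2.resize(a,None,fx=4,fy=4,interpolation=cv2.INTER_CUBIC))
```

```text
{'clock': 8.55, 'joints': array([-2.35355498e-01,  4.00782990e-01, -4.64599688e-01,  2.77274431e-05,
       -7.05456841e-01, -1.00014535e+00]), 'joint_vel': array([ 0.00065643, -0.00062691, -0.00013416, -0.0001356 ,  0.00151017,
        0.00146845]), 'joint_efforts': array([-2.79404221e-04, -3.43067765e+01,  1.31498104e+01,  2.92175196e+00,
       -4.79659157e-04,  1.33787671e-05]), 'position': array([ 442.97275928, -270.56111097,   31.00316738]), 'ee_rot': array([-1.66873940e-01,  9.85978239e-01,  2.00857084e-07, -2.33909352e-05]), 'contact_force': array([-0.52959508,  0.64437431, -0.75732033]), 'wrist_torque': array([-0.0110846 ,  0.0065638 , -0.01146886]), 'grasp_force': 0.0, 'gripper_width': 0.1823394773951591}
```

View pics/s2.png

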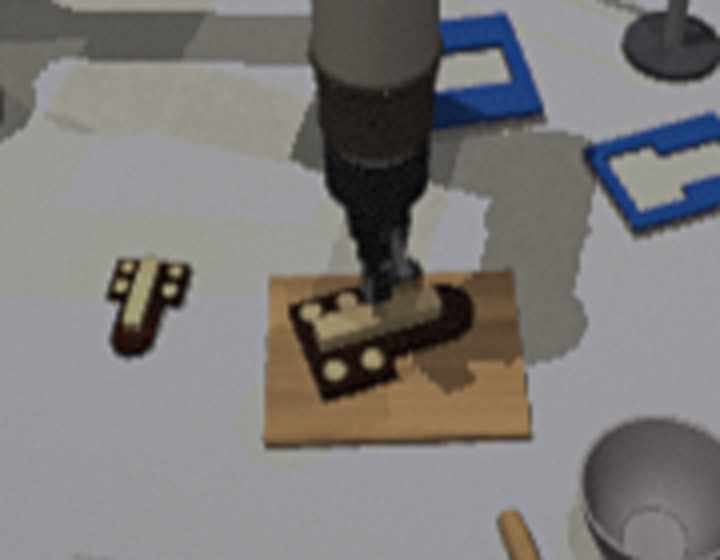

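The crop shows the shut fingertips just behind the ridge at about (378,290). The ridge runs (320,335)–(440,300). I'll measure the plaque again.

Run:
```python
from h import *
from bench import get_image
np.set_printoptions(precision=1,suppress=True)
for n in("side","scene"):
    d=get_image(n);P=cloud(d);hsv=cv2.cvtColor(d["image"],cv2.COLOR_RGB2HSV).astype(int);H,S,V=[hsv[...,i] for i in range(3)];x,y,z=[P[...,i] for i in range(3)]
    uv=cv2.projectPoints(np.array([[443,-270.6,31],[443,-270.6,46.]]),np.array(d["rvec"]),np.array(d["tvec"]),np.array(d["camera_matrix"]),None)[0].reshape(-1,2)
    print(n,"tcp px",uv,"crop",(uv-[150,200])*4)
    for nm,m in(("cream",(H>10)&(H<35)&(z>38)&(z<54)&(V>90)),("body",(z>20)&(z<54)&(V<70)),("slab+",(z>8)&(z<54))):
        m=m&(abs(x-443)<110)&(abs(y+271)<100)
        k,l,st,c=cv2.connectedComponentsWithStats(m.astype(np.uint8))
        for i in range(1,k):
            if st[i,4]>25:
                q=P[l==i];r=cv2.minAreaRect(q[:,:2].astype(np.float32));print(n,nm,st[i,4],np.median(q,0),np.array(r[0]),np.array(r[1]),round(r[2],2))
    m=(V<70)&(z>50)&(z<80)&(abs(x-443)<60)&(abs(y+271)<80);print("finger",m.sum(),np.median(P[m],0),np.nanmin(P[m],0),np.nanmax(P[m],0))
```

```text
side tcp px [[243.9 280.4]
 [243.9 277.3]] crop [[375.6 321.6]
 [375.5 309.2]]
side cream 32 [ 480.7 -262.    43.8] [ 477.1 -260.8] [25.8 19.2] 25.42
side cream 91 [ 418.6 -281.4   43.9] [ 418.3 -279.5] [48.1 25.3] 21.56
side body 404 [ 446.3 -283.8   26.4] [ 452.1 -269.7] [138.5  91.7] 18.46
side slab+ 2392 [ 455.1 -295.1   12.2] [ 455.  -284.2] [196.9 164.2] 0.52
finger 24 [ 441.9 -280.6   73.1] [ 431.2 -285.4   60.4] [ 455.7 -267.1   79.2]
scene tcp px [[220.5 175.3]
 [220.1 172.7]] crop [[ 281.9  -99. ]
 [ 280.4 -109.3]]
scene cream 66 [ 458.1 -265.1   47.5] [ 441.7 -269.7] [102.6  19.9] 16.79
scene body 261 [ 459.8 -252.1   29.3] [ 455.1 -263.9] [132.6  88. ] 19.71
scene slab+ 1388 [ 472.2 -261.9   15.3] [ 452.4 -281.2] [200.9 165.1] 0.05
finger 10 [ 449.4 -268.1   76.2] [ 444.4 -281.3   68.3] [ 456.3 -261.3   79. ]
```

Run:
```python
from h import *
np.set_printoptions(precision=1,suppress=True)
s,d,P=wrist()
cv2.imwrite("pics/w3.png",d["image"][...,::-1])
T=cloud(d,np.array(d["hand_eye"]))
for v in range(150,384,12): print(v,T[v,250],T[v,262],T[v,275])
```

```text
150 [ 49.1  -2.4 -11.9] [ 48.8   3.5 -10.5] [48.7 10.  -9.6]
162 [ 43.7  -2.4 -14.8] [ 43.8   3.5 -15.1] [ 43.7   9.8 -14.6]
174 [ 37.5  -2.4 -14.1] [ 37.7   3.5 -14.8] [ 37.4  10.  -13.8]
186 [ 31.3  -2.5 -14. ] [ 31.5   3.5 -14.8] [ 31.1  10.1 -13.3]
198 [ 24.7  -2.5 -13.2] [ 24.7   3.6 -13.4] [ 24.7  10.2 -13.3]
210 [ 18.8  -2.5 -14.9] [ 18.5   3.6 -14.3] [ 18.2  10.3 -13.5]
222 [ 11.6  -2.6 -13.7] [ 11.9   3.6 -14.3] [ 11.9  10.4 -14.3]
234 [  5.   -2.6 -14.1] [  5.6   3.7 -15.4] [  5.   10.5 -14.1]
246 [  9.6  -2.2 -36.9] [ 10.    3.3 -37.8] [ -1.9  10.6 -14.4]
258 [  9.6  -2.  -48. ] [  9.5   3.1 -47.9] [  5.8   9.1 -41.3]
270 [  9.8  -1.8 -58. ] [  9.5   3.  -57.5] [  5.6   8.6 -51.1]
282 [  8.8  -1.6 -64.9] [  9.8   2.8 -66.5] [  5.8   8.1 -60.4]
294 [ 11.4  -1.4 -76.2] [  6.1   2.8 -68.6] [ 12.    7.1 -77.1]
306 [  8.   -1.4 -78.2] [  6.5   2.7 -76.1] [ 11.2   6.8 -82.4]
318 [  2.9  -1.4 -77.9] [  2.5   2.7 -77.4] [ 10.8   6.5 -87.9]
330 [ -2.4  -1.5 -77.5] [ -2.7   2.7 -77.2] [ 16.1   5.8 -99.3]
342 [ -7.1  -1.5 -78.1] [ -9.1   2.8 -75.9] [  17.4    5.5 -105.1]
354 [-11.   -1.5 -79.5] [-106.7    4.8   20.2] [  13.9    5.5 -105.5]
366 [-129.5   -4.3   31.6] [-117.3    4.9   19.6] [   9.3    5.6 -104.8]
378 [   9.4   -0.8 -108.6] [   9.7    2.2 -108.9] [   9.6    5.4 -108.8]
```

View pics/w3.png

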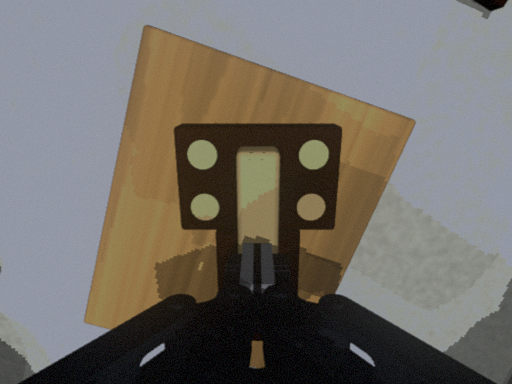

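The wrist view shows the shut fingertips ending at about (257,243), above the ridge. The plaque hasn't moved, so the tips sit well behind the nominal TCP. I'll measure the tip exactly.

Run:
```python
from h import *
np.set_printoptions(precision=1,suppress=True)
s,d,P=wrist();T=cloud(d,np.array(d["hand_eye"]))
c=np.array(d["hand_eye"])[:3,3]
for u in (248,253,262,268):
  for v in range(236,250,2):
    p=T[v,u];t=(9.8-c[0])/(p[0]-c[0]);print(u,v,p,"z at x=9.8",(c+t*(p-c))[2],end=" | ")
  print()
s,d,P=pickle.load(open("wj.pkl","rb"));T=cloud(d,np.array(d["hand_eye"]))
m=(T[...,2]<-5)&(T[...,2]>-110)&(abs(T[...,0])<13)&(abs(abs(T[...,1])-45)<8)
for sgn in(-1,1):
  q=T[m&(T[...,1]*sgn>0)];print("open tips",sgn,len(q),q[np.argsort(-q[:,2])][:300:40])
```

```text
248 236 [  4.   -3.7 -14.4] z at x=9.8 -26.765825695599005 | 248 238 [  2.9  -3.7 -14.6] z at x=9.8 -28.993699333007385 | 248 240 [  1.8  -3.7 -14.7] z at x=9.8 -31.163509665929325 | 248 242 [  0.5  -3.7 -14.3] z at x=9.8 -33.27749738253854 | 248 244 [  9.9  -3.1 -35.5] z at x=9.8 -35.337789343057295 | 248 246 [  9.7  -3.1 -37.1] z at x=9.8 -37.346405717247336 | 248 248 [  9.4  -3.  -38.6] z at x=9.8 -39.305266591491886 | 
253 236 [  4.2  -1.  -14.9] z at x=9.8 -26.76536500956854 | 253 238 [  3.2  -1.  -15.2] z at x=9.8 -28.9932747042877 | 253 240 [  1.5  -1.1 -14.2] z at x=9.8 -31.163119383747556 | 253 242 [  0.9  -1.1 -15.2] z at x=9.8 -33.27713983151375 | 253 244 [ 10.   -0.8 -35.8] z at x=9.8 -35.33746299688127 | 253 246 [  9.8  -0.8 -37.3] z at x=9.8 -37.34610913285286 | 253 248 [  9.6  -0.8 -38.9] z at x=9.8 -39.30499840366559 | 
262 236 [  3.6   3.7 -13.7] z at x=9.8 -26.76453574305569 | 262 238 [  2.7   3.7 -14.1] z at x=9.8 -28.992510343797335 | 262 240 [  2.    3.7 -15.1] z at x=9.8 -31.162416849699497 | 262 242 [  0.3   3.7 -13.9] z at x=9.8 -33.27649621604678 | 262 244 [ 
[... 269 characters left out ...]
8 -28.992000749568234 | 268 240 [  2.    6.8 -15.1] z at x=9.8 -31.161948475008728 | 268 242 [  0.4   6.9 -14.3] z at x=9.8 -33.276067122194775 | 268 244 [  9.8   6.1 -35.4] z at x=9.8 -35.33648390766922 | 268 246 [  9.6   6.  -36.9] z at x=9.8 -37.345219334185344 | 268 248 [  9.7   6.  -39.2] z at x=9.8 -39.30419379956686 | 
open tips -1 5217 [[ -1.2 -42.  -43.1]
 [ -8.7 -42.1 -45.1]
 [  4.3 -41.9 -46.4]
 [  9.7 -48.4 -47.4]
 [ -6.2 -42.  -48. ]
 [ 10.  -44.1 -48.8]
 [ 10.  -47.2 -49.7]
 [  9.5 -45.7 -50.4]]
open tips 1 4730 [[ -2.1  43.9 -42.5]
 [  0.5  43.4 -45. ]
 [ -3.3  43.4 -46.2]
 [ -0.5  43.7 -47.5]
 [-12.3  43.7 -48.2]
 [  9.7  47.8 -49.1]
 [ -8.5  43.8 -49.8]
 [  1.   43.5 -50.6]]
```

Shut tips are at tool z ≈ -34.5 and open tips at -48. The real fingers are therefore about 34.5 mm behind the reported TCP, and the side view agrees. I'll open, go 34 mm lower and close.

servo_tool:
  rotation:
    - [0,0,0]
    - [0,0,0]
    - [0,0,0]
    - [0,0,0]
    - [0,0,0]
    - [0,0,0]
    - [0,0,0]
    - [0,0,0]
  slide:
    - [0,0,0.05]
    - [0,0,0.05]
    - [0,0,0.05]
    - [0,0,0.0]
    - [0,0,-0.08]
    - [0,0,-0.14]
    - [0,0,-0.17]
    - [0,0,-0.17]
  grip: [1,1,1,1,1,1,1,1]

```text
clock: 9.8
position: [442.7, -270.5, -3.6]
ee_rot: [-0.167, 0.986, 0.0, -0.001]
contact_force: [0.3, -0.8, -0.6]
gripper_width: 85.2
grasp_force: 0.0
```

servo_tool:
  rotation:
    - [0,0,0]
    - [0,0,0]
    - [0,0,0]
    - [0,0,0]
    - [0,0,0]
  slide:
    - [0,0,0]
    - [0,0,0]
    - [0,0,0]
    - [0,0,0]
    - [0,0,0]
  grip: [0.3,0,-0.2,-0.3,-0.3]

```text
clock: 10.42
position: [443.0, -270.6, -2.9]
ee_rot: [-0.167, 0.986, -0.0, 0.0]
contact_force: [0.6, -0.3, -0.2]
gripper_width: 29.8
grasp_force: 0.0
```

servo_tool:
  rotation:
    - [0,0,0]
    - [0,0,0]
    - [0,0,0]
    - [0,0,0]
  slide:
    - [0,0,0]
    - [0,0,0]
    - [0,0,0]
    - [0,0,0]
  grip: [-0.4,-0.6,-1,-1]

```text
clock: 10.92
position: [443.2, -270.6, -2.5]
ee_rot: [-0.167, 0.986, -0.0, 0.0]
contact_force: [-1.0, 1.3, 6.0]
gripper_width: 20.7
grasp_force: 62.6
```

servo_tool:
  rotation:
    - [0,0,0]
    - [0,0,0]
    - [0,0,0]
    - [0,0,0]
    - [0,0,0]
    - [0,0,0]
    - [0,0,0]
    - [0,0,0]
  slide:
    - [0,0,0.01]
    - [0,0,0.03]
    - [0,0,0.08]
    - [0,0,0.15]
    - [0,0,0.22]
    - [0,0,0.28]
    - [0,0,0.3]
    - [0,0,0.3]
  grip: [-1,-1,-1,-1,-1,-1,-1,-1]

```text
clock: 11.92
position: [443.0, -270.5, 57.3]
ee_rot: [-0.167, 0.986, -0.0, 0.0]
contact_force: [0.9, 0.0, -2.5]
gripper_width: 21.0
grasp_force: 61.3
```

```bash
cat > pl.py <<'E'
from h import *
np.set_printoptions(precision=2,suppress=True)
s,d,P=wrist();T=cloud(d,np.array(d["hand_eye"]));R=Ro.from_quat(s["ee_rot"]).as_matrix()
hsv=cv2.cvtColor(d["image"],cv2.COLOR_RGB2HSV).astype(int);V=hsv[...,2];S=hsv[...,1]
x,y,z=[T[...,i] for i in range(3)]
# body top expected at tool z about -31
m=(abs(y)<52)&(x>5)&(x<80)&(z>-40)&(z<-25)
k,l,st,c=cv2.connectedComponentsWithStats(m.astype(np.uint8));i=1+np.argmax(st[1:,4]);q=T[l==i]
A=np.c_[q[:,:2],np.ones(len(q))];co=np.linalg.lstsq(A,q[:,2],rcond=None)[0]
print("pos",s["position"],"grip",s["gripper_width"],s["grasp_force"]);print("body n",len(q),"plane slope x,y",co[:2],"z",np.median(q[:,2]),"min",q.min(0),"max",q.max(0))
f=q[(q[:,0]>30)];print("foot y pct",np.percentile(f[:,1],[1,50,99]),"x max",np.percentile(f[:,0],99.5))
r=cv2.minAreaRect(f[:,:2].astype(np.float32));print("foot rect",np.array(r[0]),np.array(r[1]),r[2])
w=P[(P[...,0]>390)&(P[...,0]<620)&(abs(P[...,1]-30)<120)&(hsv[...,0]>100)&(hsv[...,0]<130)&(S>140)&(abs(P[...,2]-22)<8)]
if len(w)>300: print("jig",len(w),np.median(w,0),cv2.minAreaRect(w[:,:2].astype(np.float32)))
cv2.imwrite("pics/pl.png",d["image"][...,::-1])
E
python3 pl.py
```

```text
pos [ 443.01 -270.55   57.3 ] grip 20.959234576335785 61.2637816183269
body n 17955 plane slope x,y [ 0.01 -0.  ] z -30.046432120600315 min [  5.   -44.27 -39.97] max [ 59.38  45.93 -25.  ]
foot y pct [-42.81   1.    44.54] x max 59.246579991148835
foot rect [44.69  0.83] [29.38 90.2 ] 0.0036185176577419043
jig 428 [507.76 -34.44  19.52] ((501.923583984375, -36.09678268432617), (40.16993713378906, 10.343029022216797), 25.413185119628906)
```

servo_tool:
  rotation:
    - [0,0,0]
    - [0,0,-0.005]
    - [0,0,-0.01]
    - [0,0,-0.015]
    - [0,0,-0.02]
    - [0,0,-0.025]
    - [0,0,-0.025]
    - [0,0,-0.025]
  slide:
    - [0.02,0.06,0]
    - [0.04,0.18,0]
    - [0.06,0.34,0]
    - [0.08,0.5,0]
    - [0.1,0.66,0]
    - [0.13,0.82,0]
    - [0.15,0.94,0]
    - [0.15,1,0]
  grip: [-1,-1,-1,-1,-1,-1,-1,-1]

```text
clock: 12.98
position: [473.0, -69.0, 56.7]
ee_rot: [-0.09, 0.996, 0.0, -0.0]
contact_force: [-0.5, 0.9, -2.7]
gripper_width: 20.8
grasp_force: 61.3
```

servo_tool:
  rotation:
    - [0,0,0]
    - [0,0,0]
    - [0,0,0]
    - [0,0,0]
    - [0,0,0]
    - [0,0,0]
  slide:
    - [0.02,0.12,0]
    - [0.04,0.26,0]
    - [0.06,0.4,0]
    - [0.067,0.49,0]
    - [0.067,0.512,0]
    - [0.067,0.512,0]
  grip: [-1,-1,-1,-1,-1,-1]

```text
clock: 13.72
position: [486.0, 31.5, 56.9]
ee_rot: [-0.089, 0.996, -0.0, -0.0]
contact_force: [0.4, -0.2, -3.0]
gripper_width: 20.5
grasp_force: 61.2
```

```bash
python3 pl.py
python3 - <<'E'
from h import *
from bench import get_image
d=get_image("side");a=d["image"][...,::-1][170:260,200:320]
b=cv2.resize(a,(480,360),interpolation=cv2.INTER_CUBIC);w=cv2.resize(cv2.imread("pics/pl.png"),(320,240))
o=np.zeros((360,800,3),np.uint8);o[:,:480]=b;o[:240,480:]=w;cv2.imwrite("pics/s4.png",o)
E
```

```text
pos [485.98  31.55  56.88] grip 20.471864933415183 61.24465896282345
body n 18024 plane slope x,y [ 0.01 -0.  ] z -30.057570084611555 min [  5.   -44.34 -39.99] max [ 59.56  46.17 -25.01]
foot y pct [-42.67   1.17  44.68] x max 59.4313242038531
foot rect [44.78  0.85] [90.39 29.56] 89.99757385253906
jig 12398 [426.82  21.08  21.42] ((483.3896789550781, 32.296287536621094), (152.41448974609375, 140.09837341308594), 10.231040954589844)
```

View pics/s4.png

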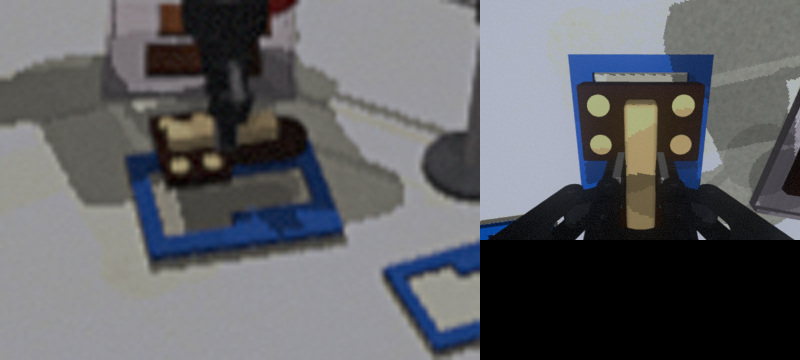

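Left: the plaque hangs level over the jig (pocket around (225,215) in the crop). Right: the foot is square to the jig's near wall. Correction is under 1 mm; lowering to just above the rim.

servo_tool:
  rotation:
    - [0,0,0]
    - [0,0,0]
    - [0,0,0]
    - [0,0,0]
    - [0,0,0]
    - [0,0,0]
    - [0,0,0]
    - [0,0,0]
  slide:
    - [0.003,0.002,-0.03]
    - [0.003,0.002,-0.08]
    - [0.003,0.002,-0.14]
    - [0.003,0.002,-0.19]
    - [0.003,0.002,-0.22]
    - [0.003,0.002,-0.23]
    - [0.003,0.002,-0.23]
    - [0.003,0.002,-0.23]
  grip: [-1,-1,-1,-1,-1,-1,-1,-1]

```text
clock: 14.82
position: [487.3, 32.3, 11.4]
ee_rot: [-0.089, 0.996, 0.0, 0.0]
contact_force: [-0.2, 0.2, -2.6]
gripper_width: 20.4
grasp_force: 61.2
```

```bash
cat >> pl.py <<'E'
Z=R[2,2]
jig=cv2.minAreaRect(w[:,:2].astype(np.float32));b=cv2.boxPoints(jig)
bt=(np.c_[b,np.full(4,22)]-s["position"])@R;print("jig corners in tool",bt[:,:2].tolist())
E
python3 pl.py
```

```text
pos [487.3   32.34  11.37] grip 20.42481756119219 61.23917838558555
body n 18009 plane slope x,y [ 0.01 -0.  ] z -30.06355502810635 min [  5.01 -44.25 -40.  ] max [ 59.59  46.15 -25.02]
foot y pct [-42.66   1.17  44.65] x max 59.437736079104894
foot rect [44.8   0.97] [90.37 29.58] 89.99629211425781
jig 26212 [438.81  17.64  21.43] ((497.18792724609375, 34.91191101074219), (180.40298461914062, 140.69415283203125), 10.242136001586914)
jig corners in tool [[80.03786717513067, 71.0814523318568], [79.9690950725825, -69.61268230549032], [-100.43383356693151, -69.5245158852501], [-100.36506146438332, 71.16961875209702]]
```

Plaque and pocket agree within 0.4 mm. Lowering gently.

servo_tool:
  rotation:
    - [0,0,0]
    - [0,0,0]
    - [0,0,0]
    - [0,0,0]
    - [0,0,0]
    - [0,0,0]
    - [0,0,0]
    - [0,0,0]
  slide:
    - [0,0,-0.01]
    - [0,0,-0.02]
    - [0,0,-0.03]
    - [0,0,-0.04]
    - [0,0,-0.05]
    - [0,0,-0.058]
    - [0,0,-0.062]
    - [0,0,-0.062]
  grip: [-1,-1,-1,-1,-1,-1,-1,-1]

```text
clock: 15.88
position: [486.9, 32.2, -1.4]
ee_rot: [-0.089, 0.996, -0.0, -0.0]
contact_force: [0.6, -1.1, -2.4]
gripper_width: 20.4
grasp_force: 61.2
```

servo_tool:
  rotation:
    - [0,0,0]
    - [0,0,0]
    - [0,0,0]
    - [0,0,0]
  slide:
    - [0,0,-0.002]
    - [0,0,-0.004]
    - [0,0,-0.005]
    - [0,0,-0.005]
  grip: [-1,-1,-1,-1]

```text
clock: 16.38
position: [487.0, 32.2, -2.4]
ee_rot: [-0.089, 0.996, -0.0, 0.0]
contact_force: [-0.1, -0.7, -1.9]
gripper_width: 20.3
grasp_force: 61.2
```

servo_tool:
  rotation:
    - [0,0,0]
    - [0,0,0]
    - [0,0,0]
  slide:
    - [0,0,-0.002]
    - [0,0,-0.003]
    - [0,0,-0.003]
  grip: [-1,-1,-1]

```text
clock: 16.75
position: [487.0, 32.2, -2.5]
ee_rot: [-0.089, 0.996, -0.0, 0.0]
contact_force: [-2.3, -0.0, 4.3]
gripper_width: 20.5
grasp_force: 62.4
```

servo_tool:
  rotation:
    - [0,0,0]
    - [0,0,0]
    - [0,0,0]
  slide:
    - [0,0,-0.002]
    - [0,0,-0.003]
    - [0,0,-0.003]
  grip: [-1,-1,-1]

```text
clock: 17.12
position: [487.0, 32.2, -2.5]
ee_rot: [-0.089, 0.996, -0.0, 0.0]
contact_force: [-4.4, 0.1, 10.0]
gripper_width: 20.6
grasp_force: 63.5
```

Contact is at the floor height, 10 N. Back off the push slightly, release and lift.

servo_tool:
  rotation:
    - [0,0,0]
    - [0,0,0]
    - [0,0,0]
    - [0,0,0]
    - [0,0,0]
    - [0,0,0]
    - [0,0,0]
    - [0,0,0]
  slide:
    - [0,0,0.003]
    - [0,0,0.003]
    - [0,0,0.003]
    - [0,0,0.003]
    - [0,0,0.003]
    - [0,0,0.003]
    - [0,0,0.003]
    - [0,0,0.003]
  grip: [-1,-0.4,-0.2,0,0.2,0.4,0.6,0.6]

```text
clock: 18.12
position: [487.0, 32.2, -3.0]
ee_rot: [-0.089, 0.996, -0.0, 0.0]
contact_force: [-0.1, -0.2, -0.3]
gripper_width: 68.3
grasp_force: 0.0
```

servo_tool:
  rotation:
    - [0,0,0]
    - [0,0,0]
    - [0,0,0]
    - [0,0,0]
    - [0,0,0]
    - [0,0,0]
    - [0,0,0]
  slide:
    - [0,0,0.03]
    - [0,0,0.1]
    - [0,0,0.3]
    - [0,0,0.6]
    - [0,0,0.9]
    - [0,0,1]
    - [0,0,1]
  grip: [0.6,0.6,0.6,0.6,0.6,0.6,0.6]

```text
clock: 19.0
position: [487.9, 32.6, 199.9]
ee_rot: [-0.089, 0.996, 0.001, 0.003]
contact_force: [-0.6, 1.3, 0.1]
gripper_width: 68.2
grasp_force: 0.0
```

Run:
```python
from h import *
np.set_printoptions(precision=2,suppress=True)
s,d,P=wrist();cv2.imwrite("pics/seat.png",d["image"][...,::-1])
hsv=cv2.cvtColor(d["image"],cv2.COLOR_RGB2HSV).astype(int);H,S,V=[hsv[...,i] for i in range(3)];x,y,z=[P[...,i] for i in range(3)]
near=(abs(x-497)<110)&(abs(y-34)<90)
def f(n,m):
    k,l,st,c=cv2.connectedComponentsWithStats(m.astype(np.uint8));i=1+np.argmax(st[1:,4]);q=P[l==i];r=cv2.minAreaRect(q[:,:2].astype(np.float32));print(n,len(q),np.median(q,0),r)
    return q
f("jig",near&(H>100)&(H<130)&(S>140)&(z>15)&(z<30))
q=f("dark",near&(z>23)&(z<34)&(V<110)&~((H>100)&(H<130)&(S>140)))
c=np.linalg.lstsq(np.c_[q[:,:2],np.ones(len(q))],q[:,2],rcond=None)[0];print("slope",c[:2])
f("ridge",near&(z>39)&(z<52)&(V>80))
d=__import__("bench").get_image("side");P=cloud(d);hsv=cv2.cvtColor(d["image"],cv2.COLOR_RGB2HSV).astype(int);x,y,z=[P[...,i] for i in range(3)]
m=(hsv[...,2]<60)&(z>212)&(z<264)&(x>440)&(x<620)&(y>150)&(y<260);print("knob",m.sum(),np.median(P[m],0))
m=((hsv[...,0]<6)|(hsv[...,0]>174))&(hsv[...,1]>150)&(z>125)&(z<205)&(x>440)&(x<600)&(y<260);print("red",m.sum(),np.median(P[m],0),P[m].min(0),P[m].max(0))
```

```text
jig 11405 [500.78  32.2   21.35] ((496.9322509765625, 34.95140075683594), (179.15863037109375, 139.32949829101562), 10.237127304077148)
dark 5074 [471.88  36.35  27.29] ((496.63446044921875, 35.04722595214844), (138.50233459472656, 90.03357696533203), 10.211543083190918)
slope [-0.  0.]
ridge 2004 [482.43  32.87  45.23] ((486.69805908203125, 33.425506591796875), (99.0196533203125, 21.366506576538086), 9.608403205871582)
knob 24 [526.62 194.09 228.66]
red 146 [535.64 179.44 155.1 ] [486.36 158.21 129.17] [560.15 204.81 204.58]
```

View pics/seat.png

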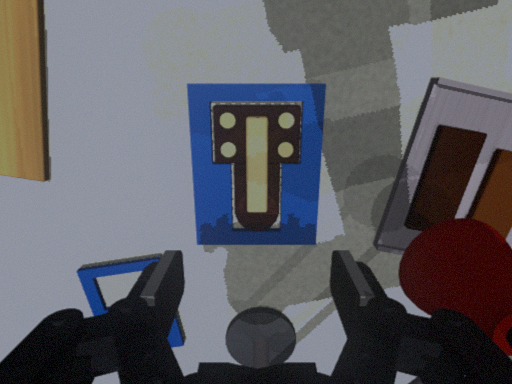

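The wrist view shows the plaque seated squarely in the pocket, (213–300, 102–230), with the lamp clear at lower right. Now the lamp.

servo_tool:
  rotation:
    - [0,0,0]
    - [0,0,0]
    - [0,0,-0.029]
    - [0,0,-0.058]
    - [0,0,-0.087]
    - [0,0,-0.115]
    - [0,0,-0.115]
    - [0,0,-0.115]
  slide:
    - [0,0,0.3]
    - [0,0,0.55]
    - [0.05,0.25,0.55]
    - [0.1,0.5,0.55]
    - [0.15,0.75,0.55]
    - [0.19,0.87,0.55]
    - [0.19,0.87,0.55]
    - [0.19,0.87,0.55]
  grip: [1,1,1,1,1,1,1,1]

```text
clock: 20.1
position: [524.5, 205.6, 305.7]
ee_rot: [0.268, 0.963, -0.001, -0.001]
contact_force: [0.5, -0.3, 0.2]
gripper_width: 85.9
grasp_force: 0.0
```

Run:
```python
from h import *
np.set_printoptions(precision=1,suppress=True)
s,d,P=wrist();T=cloud(d,np.array(d["hand_eye"]));V=d["image"].max(-1)
m=(P[...,2]>225)&(P[...,2]<263)&(abs(T[...,1])<35)&(abs(T[...,0])<60)&(T[...,2]>0)
q=P[m];print(s["position"],s["ee_rot"],m.sum(),np.median(q,0));t=q[q[:,2]>254];print("top",len(t),t.mean(0),t.min(0),t.max(0))
```

```text
[524.5 205.6 305.7] [ 0.3  1.  -0.  -0. ] 997 [520.  209.  258.7]
top 715 [522.3 207.7 259. ] [512.1 196.6 254.2] [533.5 217.9 261.3]
```

servo_tool:
  rotation:
    - [0,0,0]
    - [0,0,0]
    - [0,0,0]
    - [0,0,0]
    - [0,0,0]
    - [0,0,0]
    - [0,0,0]
    - [0,0,0]
  slide:
    - [-0.01,0.01,-0.2]
    - [-0.01,0.01,-0.4]
    - [-0.01,0.01,-0.54]
    - [-0.01,0.01,-0.58]
    - [-0.01,0.01,-0.58]
    - [-0.01,0.01,-0.58]
    - [-0.01,0.01,-0.58]
    - [-0.01,0.01,-0.58]
  grip: [1,1,1,1,0.3,0,-0.25,-0.25]

```text
clock: 21.15
position: [523.2, 208.5, 191.7]
ee_rot: [0.269, 0.963, 0.001, 0.0]
contact_force: [0.4, 1.2, -0.7]
gripper_width: 32.0
grasp_force: 0.0
```

Run:
```python
import numpy as np
from bench import read_state
s=read_state();print(s["position"],s["gripper_width"],s["contact_force"])
p=np.array([734,79]);k=np.array([522.5,207.5]);J=np.array([497,34.9])
ak=np.arctan2(*(k-p)[::-1]);aj=np.arctan2(*(J-p)[::-1])%(2*np.pi);print(np.hypot(*(k-p)),np.hypot(*(J-p)),np.degrees(aj-ak))
D=np.degrees(aj-ak)
for D_ in np.linspace(0,D,8):
    a=np.radians(D_);c,s_=np.cos(a),np.sin(a);q=p+np.array([[c,-s_],[s_,c]])@(k-p);print(D_.round(1),np.round((q-k)/200,3),round(D_/360,3),q.round())
```

```text
[523.21028527 208.45145106 191.67721182] 31.980098776473586 [ 0.37039472  1.1781322  -0.66165935]
247.47626148784454 241.06806092885884 41.82221534753687
0.0 [0. 0.] 0.0 [522. 208.]
6.0 [-0.061 -0.114] 0.017 [510. 185.]
11.9 [-0.11  -0.233] 0.033 [500. 161.]
17.9 [-0.146 -0.357] 0.05 [493. 136.]
23.9 [-0.17  -0.483] 0.066 [489. 111.]
29.9 [-0.18  -0.612] 0.083 [487.  85.]
35.8 [-0.176 -0.741] 0.1 [487.  59.]
41.8 [-0.159 -0.869] 0.116 [491.  34.]
```

servo_tool:
  rotation:
    - [0,0,0.01]
    - [0,0,0.025]
    - [0,0,0.04]
    - [0,0,0.058]
    - [0,0,0.075]
    - [0,0,0.091]
    - [0,0,0.104]
    - [0,0,0.11]
  slide:
    - [-0.035,-0.06,0]
    - [-0.087,-0.17,0]
    - [-0.128,-0.29,0]
    - [-0.158,-0.42,0]
    - [-0.175,-0.55,0]
    - [-0.179,-0.675,0]
    - [-0.174,-0.775,0]
    - [-0.168,-0.82,0]
  grip: [-0.25,-0.25,-0.25,-0.25,-0.25,-0.25,-0.25,-0.25]

```text
clock: 22.15
position: [489.7, 43.9, 191.6]
ee_rot: [-0.074, 0.997, 0.0, 0.001]
contact_force: [-0.2, 2.1, 1.8]
gripper_width: 32.2
grasp_force: 0.9
```

servo_tool:
  rotation:
    - [0,0,0.004]
    - [0,0,0.006]
    - [0,0,0.006]
    - [0,0,0.006]
  slide:
    - [0.004,-0.03,0]
    - [0.009,-0.06,0]
    - [0.01,-0.065,0]
    - [0.01,-0.065,0]
  grip: [-0.25,-0.25,-0.25,-0.25]

```text
clock: 22.65
position: [491.3, 31.1, 190.9]
ee_rot: [-0.092, 0.996, -0.0, -0.0]
contact_force: [-0.4, -0.0, -0.9]
gripper_width: 32.1
grasp_force: 0.0
```

servo_tool:
  rotation:
    - [0,0,0]
    - [0,0,0]
    - [0,0,0]
    - [0,0,0]
    - [0,0,0]
    - [0,0,0]
    - [0,0,0]
    - [0,0,0]
  slide:
    - [0,0,0]
    - [0,0,0]
    - [0,0,0]
    - [0,0,0.1]
    - [0,0,0.3]
    - [0,0,0.6]
    - [0,0,0.7]
    - [0,0,0.7]
  grip: [0,0.3,0.6,0.6,0.6,0.6,0.6,0.6]

```text
clock: 23.65
position: [492.0, 31.5, 332.5]
ee_rot: [-0.092, 0.996, 0.001, 0.002]
contact_force: [0.2, 0.4, -0.6]
gripper_width: 68.5
grasp_force: 0.0
```

Run:
```python
from h import *
from bench import get_image
np.set_printoptions(precision=1,suppress=True)
s,d,P=wrist();T=cloud(d,np.array(d["hand_eye"]))
m=(P[...,2]>254)&(P[...,2]<263)&(abs(T[...,1])<35)&(abs(T[...,0])<60)&(T[...,2]>0)
t=P[m];print(s["position"],len(t),t.mean(0),t.min(0),t.max(0))
d=get_image("side");cv2.imwrite("pics/end.png",cv2.resize(d["image"][...,::-1][120:330,150:400],(714,600)))
```

```text
[492.   31.5 332.5] 582 [492.4  37.3 259.1] [482.7  26.9 254. ] [503.6  48.2 261.5]
```

View pics/end.png

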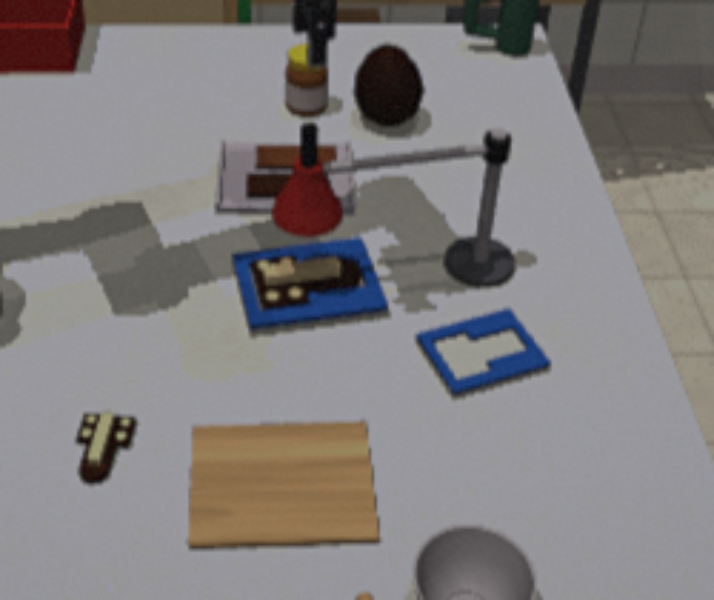

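The lamp at (308,190) hangs over the seated plaque at (305,280). The knob is about 5 mm from the pocket's centre, and the gripper is clear above it.

```bash
python3 -c "
from bench import job_done
print(job_done())"
```

```text
the job is handed in; nothing more can be done
None
```

The job is handed in, with no verdict returned: the lamp was swung clear, the plaque set level in the pocket within about 0.5 mm and released, and the lamp swung back with its knob about 5 mm from the pocket's centre.

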